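Lever a jammed stock drawer open and fetch the transformer

TASK

The stock drawer has jammed shut: take the pry bar from the rubber mat, put its blade between the drawer's locking tab and the side bracket, and lever the drawer loose against the bracket's round upright (do not pull at the drawer by hand while it is still jammed). Lay the bar back flat with its handle on the mat, then take the drawer by its tab and pull it well open, about to its stop. Lift out the transformer and stand it upright in the cardboard tray, leaving the drawer open and the other things on the counter where they are.

Things in the scene. Friction and masses are not known exactly. Their poses are not given: they have to be found in the camera images.
- cabinet: Blue steel single-drawer unit fixed to the counter, 200 deep, 150 wide, 75 high. Origin: middle of the foot of its front face; x points into the unit (drawer opens along -x), y along the front towards the tab, z up. Grey drawer front 8 thick, 150 wide, z = 8 to 66, lies on the front face. Drawer: inner width 122, inner length 164 from the front's back, floor at z = 13, side walls up to z = 49.
- bracket: Steel locking bracket fixed to the +y side of the drawer unit, same origin and axes: a plate with its front face at x = 16, y = 75 to 141, 62 high, ending in a round upright, diameter 12, height 64, centred at x = 22, y = 143. It stands 16 behind the shut tab: too narrow for a finger, enough for the bar's blade.
- fulcrum (a point): The lever's fulcrum: the foremost line of the bracket's round upright (at x = 16, y = 143 in the unit's axes), 34 above the counter. Axes as the drawer unit's. With the blade tip 60 past it behind the tab, turning the bar about 0.5 rad (handle towards +x, tip towards -x) brings the drawer out by about 20.
- tab (a point): Centre of the steel locking tab, a flat plate that continues the drawer front sideways past the unit's side: 8 thick (x), 36 wide (y, from 75 to 111 in the unit's axes), from 20 to 66 above the counter; this point is 43 above the counter and moves with the drawer. Axes as the drawer unit's. The tab's back is 4 mm behind this point.
- drawer: Drawer with its front and tab. Origin and axes coincide with the unit's when shut; it slides along the unit's -x, 130 mm to its stop. A snap catch holds it shut: about 20 N at first, falling away quickly as it moves; once out by some 15 mm it is past the catch (it may spring on a few mm by itself) and slides easily, about 2 N.
- bar: Pry bar, 270 long, 0.3 kg, lying flat on the mat. x points from handle to blade tip. Origin: where handle and blade meet, on the underside. Square wooden handle 20 x 20, from x = -140 to 0; steel blade 8 thick (y), 16 high, from x = 0 to 130, its middle 10 above the underside.
- bar_grip (a point): Near the balance point of the pry bar: on the handle's axis 45 behind the joint with the blade and 175 behind the tip, half-way up (10 above the underside; 13 above the counter when on the mat). Handle 20 wide here. x points to the tip, y across, z up.
- bar_tip (a point): End of the pry bar's blade, at mid thickness and mid height.
- mat: Black rubber mat fixed on the counter, 240 (x) x 180 (y), 3 thick. Origin: under its centre.
- transformer_mid (a point): Centre of a small iron-core transformer standing in the drawer, 18 above its foot, about 45 behind the drawer front (hidden until the drawer is open). Dark iron core 42 (x) x 22 (y) x 36 high; white coil 28 (x) x 40 (y) around its middle, from 5 to 31 above the foot: grip it 40 across y at the coil. About 0.22 kg. z up.
- transformer: The same transformer; origin at the centre of its foot.
- tray_mid (a point): Centre of the inner floor (5 above the counter) of a shallow open cardboard tray, 150 (x) x 120 (y), 22 high, walls 4, fixed on the counter, empty.
- can_in_drawer: Small aluminium capacitor can, diameter 24, 40 high, standing in the back of the drawer; it stays there.
- spool: Bystander: wire spool, diameter 60, 50 high.
- jar: Bystander: screw-top jar, diameter 60, 80 high.
- meter: Bystander: hand multimeter, 160 x 80 x 41.
- big_can: Bystander: aluminium capacitor can, diameter 44, 70 high.
- heatsink: Bystander: finned aluminium heatsink, 60 x 50 x 28.
- screwdriver: Bystander: screwdriver lying on the counter.
There are look-alikes about, which are no part of the job. Leave any turquoise look-alike of the bracket alone. There is more than one size of the part that bears tray_mid; the job needs the larger.

How it is judged:
On the way, in this order (a step that is already met when the one before it is completed fails the run):
1. the bar bears on the bracket and on the drawer's tab at the same time, over 3 N on each (contact force between bar and bracket above 3 N and contact force between bar and drawer above 3 N), for 0.04 s.
2. the drawer has been levered past its catch (out by over 15 mm), the bar's tip still at the tab (x of tab in the frame of cabinet below -0.019 m and distance between bar_tip and tab below 0.06 m), for 0.1 s.
3. the bar lies flat, released, with its handle on the mat (x of bar_grip in the frame of mat between -0.12 and 0.12 m and y of bar_grip in the frame of mat between -0.09 and 0.09 m and height (world z) of bar_grip below 0.022 m and angle between bar_grip's own x axis and vertical above 1.45 rad and contact force between the fingers and bar below 0.1 N and linear speed of bar below 0.03 m/s), for 0.2 s.
4. the drawer is pulled out by over 90 mm (x of tab in the frame of cabinet below -0.094 m), for 0.2 s.
5. the transformer is lifted clear of the drawer (height (world z) of transformer_mid above 0.065 m), for 0.1 s.
At the end, for the whole second after the job is handed in: The transformer stands upright (within about 8 degrees) on the floor of the tray, released and at rest; the bar lies flat and released with its handle's grip point on the mat; the drawer is still out by over 80 mm (all of step 3 and x of tab in the frame of cabinet below -0.084 m and x of transformer_mid in the frame of tray_mid between -0.066 and 0.066 m and y of transformer_mid in the frame of tray_mid between -0.052 and 0.052 m and z of transformer_mid in the frame of tray_mid below 0.024 m and angle between transformer_mid's own z axis and vertical below 0.15 rad and linear speed of transformer below 0.02 m/s and contact force between the fingers and transformer below 0.1 N); the robot touches nothing.
It fails at once if the fingers push or pull on the drawer with over 5 N while it is still jammed (out by less than 12 mm) (x of tab in the frame of cabinet above -0.016 m and contact force between the fingers and drawer above 5 N).
It fails at once if a bystander on the counter is moved by over 40 mm (distance of any of spool, jar, meter, big_can, heatsink, screwdriver from where it was at the start of the episode above 0.04 m).
It also fails if it takes over 66 s, if anything falls off the work surface, if the arm or the gripper's body presses on something with over 40 N, if the wrist force passes 120 N, or if a joint passes its speed limit or range.

ROBOT

A 6-joint arm with a two-finger parallel gripper is mounted at the origin on the work surface. World frame = base frame: x ahead of the robot, y to its left, z up, the work surface at z = 0. Lengths are in m, angles in rad, forces in N, time in s.
With the tool pointing down it reaches from about 0.25 to 0.775 m from the base axis. Payload 4 kg.
Tool frame: the origin (TCP) lies at the very end of the fingers, on their centre line; the grasp point (between the pads) lies hold_point_z behind it (hold_point_z is the distance from the TCP to the grasp point, in m); z points along the fingers, y is the direction in which the jaws open and shut (so a half turn about z gives the same grasp; the last joint's range is limited). The gripper opens to 85 mm and grips with 20 to 120 N. Pads are 22 mm wide; open, the fingers measure 114 mm over their backs; the gripper's body (76 mm by 85 mm) begins 54 mm behind the grasp point. The pads swing forward as they close: fully open they stand 13 mm farther back than shut.
Start: joints at [-1.349, 0.087, 1.371, -0, 1.684, -0.103], TCP at [0.176, -0.521, 0.231] pointing down, gripper open.
Joint ranges: [-3.1, 3.1], [-0.76, 2.03], [0.27, 2.55], [-1.08, 4.22], [0.17, 2.65], [-2.57, 2.57]. Speed limits (rad/s): [2.79, 2.79, 3.14, 3.14, 3.14, 3.14].

INTERFACE

Orientations are given as a unit quaternion [w, x, y, z].
In Python, from bench import * gives the robot as it stands.
- The arm moves only by the shell command python3 -m handwheel 'ROWS' [OPENING] [FORCE]. ROWS is JSON, a list of rows, each a list of 2 entries, a list of its own where there are three numbers: the shift along the tool's x, y, z in m, then the turn about the tool's z in degrees. A call has 1 to 8 rows; each row shifts and turns the commanded pose from where the row before left it, along the tool's axes as they then stand; what a row does not reach is not made up. A row lasts 1/8 s, in which the tool goes at most 62.5 mm and 10.7 degrees, less where a joint would pass 70% of its speed; a pose out of reach is approached as far as the arm can. A call with a gripper value outside its range is refused whole. OPENING is the gripper's target within -1 to 1 (shut at 1, half-way at 0, fully open at -1), set as the call begins (- or left out, the last holds). The fingers move at their own pace and stop on an object; FORCE is the grip in N (left out, the last holds). Time passes only in rows, so rows that do not move let the fingers close. It gives the time, the measured TCP pose, the force and the opening at its end, in the units of the state.
- sense(): the state, without advancing time (a new reading comes with each control period).
- capture(name): name is "scene" or "top" or "wrist"; returns a dict with "image" (384x512x3 uint8, red, green, blue), "depth" (384x512 float32, m along the optical axis (not along the pixel's ray), 0 where there is no reading), "fx", "fy", "cx", "cy" (pixels), "R" (3x3) and "t" (3): a world point X has camera coordinates R X + t. Camera axes: x right, y down, z forward; pixel columns grow to the right and rows downward; lengths in m; the calibration is good to about 2 mm. A picture is of the moment at which its call begins.
- job_done(): hands the job in, once; it reports no verdict.
The state is a dict: "t": time; "joint_pos": joint angles; "qvel": joint speeds; "joint_efforts": joint torques, N m; "tcp_pos": TCP position; "eef_rot": TCP orientation; "wrist_force": force on the tool from outside, world axes, zero at the start; "moment": the same for the moment, N m; "gripper_width": finger opening in m.
Only numpy, scipy, OpenCV 4.12 (cv2) and the standard library are available. Lean on these libraries where they do the work, as an engineer would, in place of code of your own. Each camera call takes 0.05 s, during which the arm holds its last target. There are 200 camera calls.

## Working session

There is one attempt and no reset: what is moved stays moved. The work goes in short steps, Python scripts to look and compute and a shell command to move; the robot and the scene stay as the last step left them, time stands still between calls to the robot, and variables do not carry over. Pictures are saved under pics/ and viewed, about 8 in all and at most 12, crops included, and the job is handed in when it is done.

```bash
mkdir -p pics; ls
python3 - <<'E'
from bench import *
import cv2
s=sense();print(s)
for n in("scene","top"):
    c=capture(n);cv2.imwrite(f"pics/{n}0.png",cv2.cvtColor(c["image"],cv2.COLOR_RGB2BGR))
    import numpy as np;np.savez(f"pics/{n}0.npz",**c);print(n,c["fx"],c["cx"],c["cy"],c["R"],c["t"])
E
```

```text
pics
{'t': 0.0, 'joint_pos': array([-1.34909055e+00,  8.79705957e-02,  1.37226773e+00,  2.10375160e-05,
        1.68357299e+00, -1.03119335e-01]), 'qvel': array([ 1.40592755e-03,  3.94910382e-05, -3.80911297e-04,  2.49100707e-05,
        8.50018050e-06, -6.36431064e-04]), 'joint_efforts': array([ 2.76192135e-03, -3.51866949e+01, -3.13267601e+01,  1.73768544e-04,
        1.08200006e-02, -2.20353911e-06]), 'tcp_pos': array([ 0.17541231, -0.52076048,  0.23012375]), 'eef_rot': array([-1.10800033e-03,  9.86839250e-01,  1.61700536e-01, -5.53023582e-05]), 'wrist_force': array([-0.55132405, -0.23834752,  0.30937411]), 'moment': array([0.00040103, 0.00120405, 0.0049711 ]), 'gripper_width': 0.08527403413416575}
scene 452.6214188571504 256.46610143409595 183.2612196350777 [[-0.76310605  0.6459432   0.02065298]
 [ 0.38337912  0.47818169 -0.79016626]
 [-0.5202784  -0.59506273 -0.61254447]] [ 0.39620872 -0.18606559  1.83844226]
top 473.61375618001966 255.19468069383987 189.42909398209568 [[-0.02702663 -0.99943821 -0.01981987]
 [-0.98975509  0.02953492 -0.13968734]
 [ 0.14019425  0.01584154 -0.98999728]] [0.09633548 0.57235139 1.45180788]
```

View pics/top0.png

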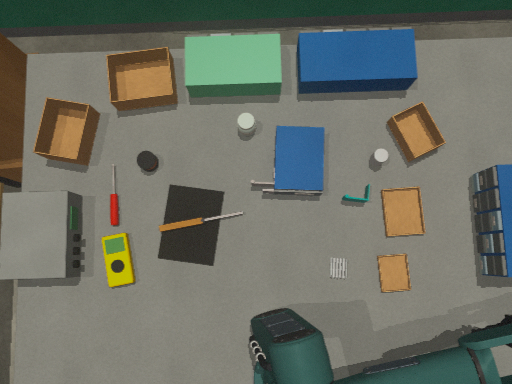

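View pics/scene0.png

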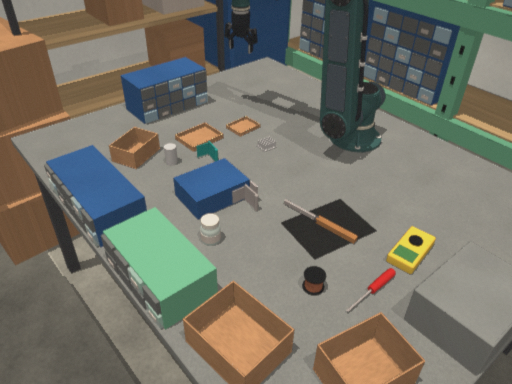

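The top view shows the cabinet at about (300,160) with its front facing down the image, and the tab and bracket on the left at (262,185). The bar lies on the mat from (160,229) to (243,212), and the larger shallow tray is at (403,212). Next I'll measure these.

```bash
cat > h.py <<'E'
import numpy as np, cv2
def load(n): return dict(np.load(f"pics/{n}.npz"))
def plane(c,uv,z):
    uv=np.atleast_2d(np.asarray(uv,float)); K=np.stack([(uv[:,0]-c["cx"])/c["fx"],(uv[:,1]-c["cy"])/c["fy"],np.ones(len(uv))],1)
    d=K@c["R"]; o=-c["R"].T@c["t"]; return o+d*((z-o[2])/d[:,2])[:,None]
def cloud(c):
    v,u=np.mgrid[:384,:512]; Z=c["depth"]; P=np.stack([(u-c["cx"])/c["fx"]*Z,(v-c["cy"])/c["fy"]*Z,Z],-1); return (P-c["t"])@c["R"]
def proj(c,X):
    q=np.atleast_2d(X)@c["R"].T+c["t"]; return np.stack([q[:,0]/q[:,2]*c["fx"]+c["cx"],q[:,1]/q[:,2]*c["fy"]+c["cy"]],1)
def rect(c,m,z):
    n,l,s,_=cv2.connectedComponentsWithStats(m.astype(np.uint8)); k=1+np.argmax(s[1:,4])
    v,u=np.nonzero(l==k); P=plane(c,np.stack([u,v],1),z)[:,:2]
    (cx,cy),wh,a=cv2.minAreaRect((P*1000).astype(np.float32)); return np.round([cx,cy,*wh,a],1),len(u)
E
python3 - <<'E'
from h import *
c=load("top0"); W=cloud(c); hsv=cv2.cvtColor(c["image"],cv2.COLOR_RGB2HSV); H,S,V=hsv[...,0].astype(int),hsv[...,1],hsv[...,2]
def box(m,x0,x1,y0,y1):
    o=np.zeros_like(m);o[y0:y1,x0:x1]=m[y0:y1,x0:x1];return o
print("cab",rect(c,box((H>100)&(H<125)&(S>120),255,335,110,200)&(W[...,2]>.06),.075))
print("mat",rect(c,box(V<50,150,235,175,275),.003))
print("handle",rect(c,box((H<25)&(S>110),150,235,200,240),.023))
print("blade",rect(c,box((V>110)&(S<60),204,250,205,225)&(W[...,2]>.008),.021))
print("tray",rect(c,box((H<25)&(S>80),375,430,180,242),.022))
print("tab/bracket hi",[ (u,v,np.round(W[v,u]*1000).astype(int).tolist()) for v in (179,181,183,185,187,189,191) for u in range(248,280,3)])
big=cv2.resize(c["image"][150:260,150:340],None,fx=4,fy=4,interpolation=2)
cv2.imwrite("pics/crop.png",big[...,::-1])
E
```

```text
cab (array([666.6, -59.2, 147.9, 198.9,  86.2]), 3000)
mat (array([438.7, 275.5,  78.8, 164.2,   7.8]), 240)
handle (array([473.7, 320.7,  23.4, 137.8,   9.3]), 306)
blade (array([496.2, 184.6,   7.3, 123.8,   9.3]), 93)
tray (array([ 495.3, -382.2,  150.7,  124.9,    2.7]), 1895)
tab/bracket hi [(248, 179, [616, 103, -3]), (251, 179, [615, 93, -1]), (254, 179, [615, 84, 0]), (257, 179, [615, 74, 1]), (260, 179, [615, 64, -4]), (263, 179, [615, 54, -5]), (266, 179, [614, 45, -1]), (269, 179, [614, 35, 0]), (272, 179, [614, 25, -5]), (275, 179, [600, 18, 79]), (278, 179, [601, 8, 75]), (248, 181, [610, 103, -4]), (251, 181, [599, 92, 63]), (254, 181, [598, 83, 67]), (257, 181, [608, 74, 2]), (260, 181, [609, 64, -5]), (263, 181, [608, 55, -5]), (266, 181, [607, 45, 2]), (269, 181, [607, 35, 2]), (272, 181, [607, 25, -1]), (275, 181, [595, 18, 74]), (278, 181, [594, 9, 78]), (248, 183, [603, 104, -1]), (251, 183, [596, 93, 38]), (254, 183, [592, 83, 65]), (257, 183, [592, 74, 59]), (260, 183, [592, 64, 60]), (263, 183, [592, 55, 60]), (266, 183, [591, 46, 64]), (269, 183, [591, 36, 59]
[... 560 characters left out ...]
]), (269, 187, [588, 36, -2]), (272, 187, [587, 26, -1]), (275, 187, [575, 18, 80]), (278, 187, [575, 9, 76]), (248, 189, [583, 104, 1]), (251, 189, [583, 94, 0]), (254, 189, [582, 84, 1]), (257, 189, [582, 75, -1]), (260, 189, [582, 65, -4]), (263, 189, [572, 55, 66]), (266, 189, [572, 46, 66]), (269, 189, [572, 37, 60]), (272, 189, [571, 28, 64]), (275, 189, [571, 18, 65]), (278, 189, [571, 9, 62]), (248, 191, [576, 104, -2]), (251, 191, [576, 94, 2]), (254, 191, [576, 85, -4]), (257, 191, [576, 75, -2]), (260, 191, [576, 65, -4]), (263, 191, [566, 56, 64]), (266, 191, [566, 46, 61]), (269, 191, [565, 37, 66]), (272, 191, [565, 28, 62]), (275, 191, [565, 18, 66]), (278, 191, [564, 9, 71])]
```

View pics/crop.png

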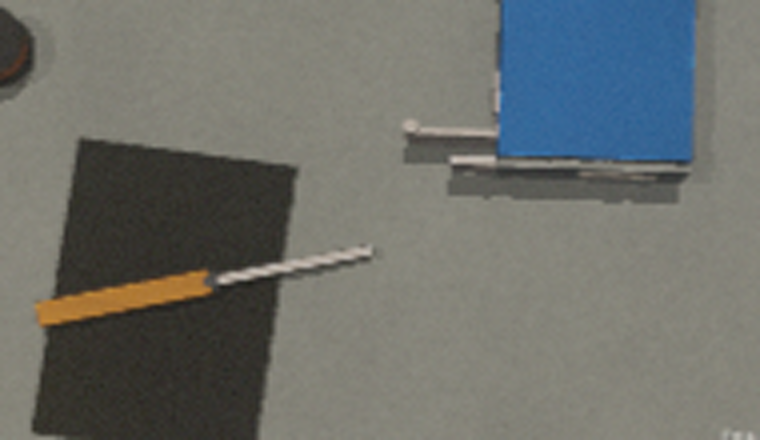

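```bash
cat >> h.py <<'E'
def go(xyz,yaw):
    """tool-frame shift (mm) and turn (deg) to TCP xyz (mm), tool-x yaw deg"""
    from bench import sense
    from scipy.spatial.transform import Rotation as Ro
    s=sense(); w,x,y,z=s["eef_rot"]; M=Ro.from_quat([x,y,z,w]).as_matrix()
    cur=np.degrees(np.arctan2(M[1,0],M[0,0])); d=M.T@(np.array(xyz)/1000-s["tcp_pos"])*1000
    t=-((yaw-cur+90)%180-90); return "shift",np.round(d,1),"turn",np.round(t,2),"tcp",np.round(s["tcp_pos"]*1000,1),"yaw",np.round(cur,2),"F",np.round(s["wrist_force"],1),"w",round(float(s["gripper_width"])*1000,1)
E
python3 - <<'E'
import bench;print([n for n in dir(bench) if n[0]!='_'],getattr(bench,"hold_point_z",None))
from h import *
c=load("top0");print(plane(c,[[170,184.5],[224,192],[213,265],[158,258]],.003).round(3), plane(c,[[191.3,225]],.003))
print(go([478,295,150],99.4))
E
```

```text
['Unreachable', 'capture', 'hold_point_z', 'job_done', 'sense'] 0.0187
[[0.605 0.357 0.003]
 [0.575 0.182 0.003]
 [0.343 0.221 0.003]
 [0.369 0.396 0.003]] [[0.47116597 0.28869356 0.003     ]]
('shift', array([ 547.1, -676.4,   81.7]), 'turn', np.float64(-80.79), 'tcp', array([ 175.4, -520.8,  230.2]), 'yaw', np.float64(18.61), 'F', array([-0.5,  0.3,  0.5]), 'w', 85.5)
```

```bash
R='[[[0.039,-0.048,0],0],[[0.039,-0.048,0],0],[[0.039,-0.048,0],0],[[0.039,-0.048,0],0],[[0.039,-0.048,0],0],[[0.039,-0.048,0],0],[[0.039,-0.048,0],0]]'; true
python3 -m handwheel '[[[0.039,-0.048,0],0],[[0.039,-0.048,0],0],[[0.039,-0.048,0],0],[[0.039,-0.048,0],0],[[0.039,-0.048,0],0],[[0.039,-0.048,0],0],[[0.039,-0.048,0],0]]' -1
python3 -m handwheel '[[[0.039,-0.048,0],0],[[0.039,-0.048,0],0],[[0.039,-0.048,0],0],[[0.039,-0.048,0],0],[[0.039,-0.048,0],0],[[0.039,-0.048,0],0],[[0.039,-0.048,0],0]]'
python3 -m handwheel '[[[0,0,0.01],-10.1],[[0,0,0.01],-10.1],[[0,0,0.01],-10.1],[[0,0,0.01],-10.1],[[0,0,0.01],-10.1],[[0,0,0.01],-10.1],[[0,0,0.01],-10.1],[[0,0,0.01],-10.1]]'
python3 - <<'E'
from h import *
from bench import capture
print(go([478,295,120],99.4))
c=capture("wrist");np.savez("pics/w1.npz",**c);cv2.imwrite("pics/w1.png",c["image"][...,::-1]);print(proj(c,[[.478,.2955,.013],[.4993,.121,.013]]))
E
```

```text
t: 0.98
tcp_pos: [0.3271, -0.1138, 0.231]
eef_rot: [0.0, 0.987, 0.161, 0.0]
wrist_force: [1.3, -0.0, 0.1]
gripper_width: 0.0853
t: 1.85
tcp_pos: [0.4787, 0.2919, 0.2307]
eef_rot: [0.0, 0.987, 0.162, -0.0]
wrist_force: [1.3, -0.6, 0.4]
gripper_width: 0.0855
t: 2.85
tcp_pos: [0.4781, 0.2896, 0.1502]
eef_rot: [-0.0, 0.645, 0.765, -0.001]
wrist_force: [-0.2, -0.3, -1.5]
gripper_width: 0.0852
('shift', array([ 5.3,  0.8, 30.2]), 'turn', np.float64(0.34), 'tcp', array([478.1, 289.6, 150.2]), 'yaw', np.float64(99.74), 'F', array([-0.2, -0.3, -1.5]), 'w', 85.2)
[[264.02707674 177.8524415 ]
 [255.95034837 333.4634602 ]]
```

View pics/w1.png

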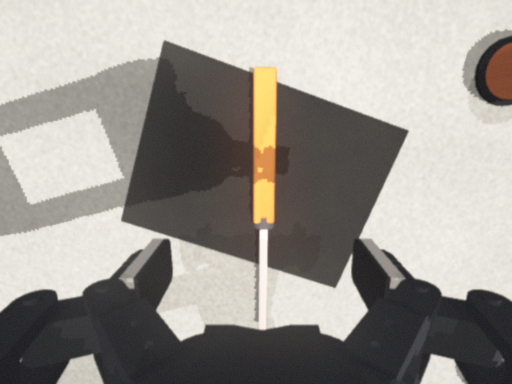

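The wrist view shows the handle running from (264,68) to the joint at about (264,221), with the blade pointing down the image between the fingers. I'll refine the pose from this view.

```bash
python3 - <<'E'
from h import *
c=load("w1");hsv=cv2.cvtColor(c["image"],cv2.COLOR_RGB2HSV);m=(hsv[...,0]<25)&(hsv[...,1]>120);m[:,:230]=0;m[:,300:]=0
r,n=rect(c,m,.023);print(r,n)
E
python3 -m handwheel '[[[0.005,0,0.05],0.3],[[0,0,0.03],0]]'
python3 - <<'E'
from h import *
print(go([478,295,6],99.4))
E
```

```text
[473.  322.6  21.  136.9   9.3] 3587
t: 3.15
tcp_pos: [0.4765, 0.2945, 0.0689]
eef_rot: [-0.001, 0.65, 0.76, -0.001]
wrist_force: [0.6, 0.3, 0.3]
gripper_width: 0.0853
('shift', array([ 0.4,  1.7, 62.9]), 'turn', np.float64(-0.42), 'tcp', array([476.5, 294.5,  68.9]), 'yaw', np.float64(98.98), 'F', array([0.6, 0.3, 0.3]), 'w', 85.3)
```

```bash
python3 -m handwheel '[[[-0.002,0,0.04],0],[[0,0.001,0.0225],-0.3],[[0,0,0],0]]'
python3 -m handwheel '[[[0,0,0],0],[[0,0,0],0],[[0,0,0],0],[[0,0,0],0],[[0,0,0],0],[[0,0,0],0]]' 1 100
python3 -m handwheel '[[[0,0,-0.02],0],[[0,0,-0.03],0],[[0,0,-0.03],0],[[0,0,0],0]]'
python3 - <<'E'
from h import *
print(go([478,295,86],99.3))
E
```

```text
t: 3.52
tcp_pos: [0.477, 0.2919, 0.0061]
eef_rot: [-0.001, 0.647, 0.762, -0.003]
wrist_force: [-0.4, -0.5, 0.8]
gripper_width: 0.0858
t: 4.28
tcp_pos: [0.4796, 0.2933, 0.0101]
eef_rot: [0.0, 0.647, 0.763, 0.001]
wrist_force: [-1.5, -0.1, 6.3]
gripper_width: 0.0168
t: 4.78
tcp_pos: [0.4805, 0.2937, 0.0908]
eef_rot: [0.001, 0.647, 0.763, 0.002]
wrist_force: [0.8, -0.5, -2.7]
gripper_width: 0.0172
('shift', array([ 1.7, -2.3,  4.8]), 'turn', np.float64(0.11), 'tcp', array([480.5, 293.7,  90.8]), 'yaw', np.float64(99.41), 'F', array([ 0.8, -0.5, -2.7]), 'w', 17.2)
```

Run:
```python
from h import *
print(go([597.6,291.2,91],86.2))
```

```text
('shift', array([-21.6, 115.1,   0.4]), 'turn', np.float64(13.21), 'tcp', array([480.5, 293.7,  90.8]), 'yaw', np.float64(99.41), 'F', array([ 0.8, -0.5, -2.7]), 'w', 17.2)
```

```bash
python3 -m handwheel '[[[-0.007,0.038,0],0],[[-0.007,0.038,0],0],[[-0.007,0.038,0],0],[[0,0,0],6.6],[[0,0,0],6.6],[[0,0,0.03],0],[[0,0,0.025],0],[[0,0,0],0]]'
python3 - <<'E'
from h import *
from bench import capture
print(go([597.6,291.2,33],86.2))
for n in("top","scene"):
    c=capture(n);np.savez(f"pics/{n}2.npz",**c)
    uv=proj(c,[[.598,.088,.06],[.587,.119,.036]]).mean(0).astype(int);x,y=uv-[40,30]
    print(n,x,y);cv2.imwrite(f"pics/{n}2c.png",cv2.resize(c["image"][y:y+60,x:x+80],None,fx=8,fy=8,interpolation=2)[...,::-1])
a,b=cv2.imread("pics/top2c.png"),cv2.imread("pics/scene2c.png");cv2.imwrite("pics/two2.png",cv2.resize(np.vstack([a,b]),None,fx=.62,fy=.62))
E
```

```text
t: 5.78
tcp_pos: [0.5911, 0.2894, 0.0275]
eef_rot: [-0.002, 0.73, 0.683, -0.005]
wrist_force: [-0.1, -0.5, -2.6]
gripper_width: 0.0171
('shift', array([ 2.2,  6.3, -5.6]), 'turn', np.float64(0.01), 'tcp', array([591.1, 289.4,  27.5]), 'yaw', np.float64(86.21), 'F', array([-0.1, -0.5, -2.6]), 'w', 17.1)
top 207 153
scene 220 169
```

View pics/two2.png

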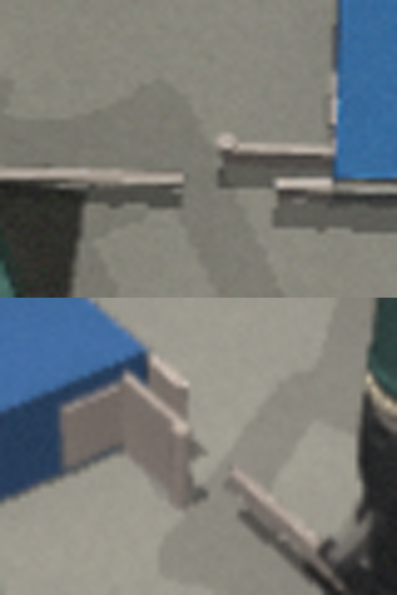

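The crops show the blade tip about 20 mm short of the upright and a few millimetres too near the robot. I'll fit the blade line numerically.

Run:
```python
from h import *
O=np.array([566.8,-52.6]);ex=np.array([.9978,-.0663]);ey=np.array([.0663,.9978])
c=load("top2");im=c["image"].astype(int);W=cloud(c)*1000
# brightness profile across blade for several columns
g=im.sum(2)/3
for u in (212,220,228,236,242):
    print(u,np.round(g[182:194,u]).astype(int))
v,u=np.mgrid[180:196,207:247]
m=(g[180:196,207:247]>150)
P=plane(c,np.stack([u[m],v[m]],1),.038)[:,:2]*1000
q=np.stack([(P-O)@ex,(P-O)@ey],1);print(len(q),"tip y",q[:,1].min(),np.percentile(q[:,1],3)); k=np.polyfit(q[:,1],q[:,0],1);print("x at 165,250:",np.polyval(k,[165,250]),"slope deg",np.degrees(k[0]))
# post and tab tops
for (a,b,z,n) in ((247,256,.064,"post"),(263,275,.066,"tab")):
    for u0 in range(a,b,2): print(n,u0,np.round(g[178:194,u0]).astype(int))
for n,uv,z in(("post",(252.5,181.5),.064),("tab",(266,190),.066)):
    p=plane(c,[uv],z)[0,:2]*1000-O;print(n,p@ex,p@ey)
```

```text
212 [117 115 114 118 114 157 164  71  42  39  36  49]
220 [116 117 117 116 119 163 154  85 103  44  39  42]
228 [114 118 118 120 118 148 155 131  94  76  74  78]
236 [118 121 119 116 115 120 157 160  85  78  77  82]
242 [119 121 119 119 117 113 158 155  80 115  77  73]
70 tip y 171.67039978226603 175.04424888532785
x at 165,250: [1.23005271 1.21130985] slope deg -0.012633959254826532
post 247 [128 126 119 119 119 117 123 120 118 116 116 117 116 116 118 118]
post 249 [135 132 134 131 122 119 116 120 120 119 114 116 120 117 119 116]
post 251 [135 139 158 174 147 101  97 118 109  75  75  82  84 119 119 119]
post 253 [133 136 166 167 165  93  74  77  88  90  92  91  83 118 117 116]
post 255 [131 133 129 136 172 126  74  74  85  91  91  90  95 133 131 132]
tab 263 [128 131 134 136 163 148  73  78  78  90 100 178 176  75  75  87]
tab 265 [130 131 134 133 165 156  77  75  83  91  97 174 169  68  70  87]
tab 267 [127 129 129 134 164 170  79  77  76  90 102 179 168  76  75 110]
tab 269 [131 128 129 133 156 171  76  76  81  91 100 180 172 105  77  78]
tab 271 [130 130 129 129 156 168  82  78  79  89 104 180 171 118  74  77]
tab 273 [ 93 110 107 121 139 164 101  73  73  84  96 164 158 121  73  72]
post 20.628604694714966 141.65029210381707
tab -4.801966977146858 98.71914603106904
```

```bash
python3 -m handwheel '[[[0,0.0068,-0.006],0],[[0,0,0],0],[[0,0,0],0]]'
python3 - <<'E'
from h import *
print(go([597.6,291.2,33],86.2))
E
python3 -m handwheel '[[[-0.02,0,0],0],[[-0.02,0,0],0],[[-0.015,0,0],0],[[0,0,0],0]]'
python3 - <<'E'
from h import *
from bench import capture
O=np.array([566.8,-52.6]);ex=np.array([.9978,-.0663]);ey=np.array([.0663,.9978])
print(go([597.6,291.2,33],86.2))
c=capture("top");np.savez("pics/top3.npz",**c);x,y=215,160
cv2.imwrite("pics/top3c.png",cv2.resize(c["image"][y:y+50,x:x+70],None,fx=8,fy=8,interpolation=2)[...,::-1])
g=c["image"].astype(int).sum(2)/3
for u in(225,233,241,246,257,260): print(u,np.round(g[180:193,u]).astype(int), [round(float((plane(c,[(u,v)],.044)[0,:2]*1000-O)@ex),1) for v in(186,188)])
E
```

```text
t: 6.25
tcp_pos: [0.6024, 0.2906, 0.041]
eef_rot: [0.0, 0.73, 0.683, 0.001]
wrist_force: [0.2, -0.3, -3.2]
gripper_width: 0.017
('shift', array([ 0.3, -4.8,  8. ]), 'turn', np.float64(-0.0), 'tcp', array([602.4, 290.6,  41. ]), 'yaw', np.float64(86.2), 'F', array([ 0.2, -0.3, -3.2]), 'w', 17.0)
t: 6.75
tcp_pos: [0.5981, 0.2337, 0.0398]
eef_rot: [-0.0, 0.731, 0.682, -0.0]
wrist_force: [0.1, 0.6, -3.8]
gripper_width: 0.0175
('shift', array([57.4, -4.4,  6.8]), 'turn', np.float64(-0.13), 'tcp', array([598.1, 233.7,  39.8]), 'yaw', np.float64(86.07), 'F', array([ 0.1,  0.6, -3.8]), 'w', 17.5)
225 [118 119 118 155 157 144  99 116 112  74  76  80 117] [6.3, -0.1]
233 [119 118 119 120 159 167  83 119 114  76  79  81 118] [7.2, 0.8]
241 [117 120 121 126 168 155  87 107 115  79  79  82 118] [8.1, 1.8]
246 [116 120 117 123 152 155 123 115 119  93  76  79  84] [8.7, 2.3]
257 [117 125 158 118  88 160 165  74  77  79  78  80  82] [10.0, 3.6]
260 [119 126 156 138  82 147 152  75  79  79  78  96  97] [10.3, 3.9]
```

View pics/top3c.png

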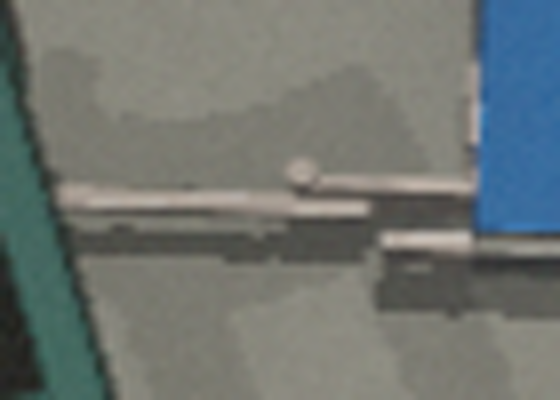

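The tip at (369,208) in the crop is now past the upright, between the bracket and the tab, and sits a little on the bracket side. I'll recentre it and slide it in.

```bash
python3 -m handwheel '[[[0,-0.003,0.004],0],[[-0.012,0,0],0],[[-0.012,0,0],0],[[-0.007,0,0],0],[[0,0,0],0],[[0,0,0],0]]'
python3 - <<'E'
from h import *
O=np.array([566.8,-52.6]);ex=np.array([.9978,-.0663]);ey=np.array([.0663,.9978])
f=O+16*ex+143*ey
from bench import sense
p=sense()["tcp_pos"][:2]*1000
print(go([597.6,291.2,33],86.2),"cab",(p-O)@ex,(p-O)@ey)
from scipy.spatial.transform import Rotation as Ro
E
```

```text
t: 7.55
tcp_pos: [0.5931, 0.2049, 0.0359]
eef_rot: [-0.0, 0.73, 0.683, 0.0]
wrist_force: [-0.2, 0.9, -2.3]
gripper_width: 0.0172
('shift', array([86.4, -1.3,  3. ]), 'turn', np.float64(-0.0), 'tcp', array([593.1, 204.9,  35.9]), 'yaw', np.float64(86.2), 'F', array([-0.2,  0.9, -2.3]), 'w', 17.2) cab 9.209696999062764 258.6646683947206
```

Run:
```python
from h import *
C=np.array([22,143.])
p=np.array([9.2,258.7]);f0=0
for f,s in [(0,115.5),(.08,114),(.16,113),(.24,112.5),(.32,112),(.40,111.5),(.48,111),(.56,110),(.62,110)]:
    n=np.array([np.cos(f),-np.sin(f)]);d=np.array([-np.sin(f),-np.cos(f)])
    q=C-10*n-d*s; X=np.array([np.sin(f0),np.cos(f0)]);Y=np.array([np.cos(f0),-np.sin(f0)])
    print(round((q-p)@X/1000,4),round((q-p)@Y/1000,4),round(np.degrees(f-f0),2)); p,f0=q,f
```

```text
-0.0002 0.0028 0.0
-0.0011 0.0091 4.58
-0.0006 0.0091 4.58
-0.0001 0.009 4.58
-0.0001 0.009 4.58
-0.0001 0.0089 4.58
-0.0001 0.0089 4.58
-0.0006 0.0088 4.58
0.0004 0.0066 3.44
```

```bash
python3 -m handwheel '[[[0,0.003,0],0],[[-0.001,0.009,0],4.6],[[-0.0005,0.009,0],4.6],[[0,0,0],0],[[0,0,0],0]]'
python3 -m handwheel '[[[0,0.009,0],4.6],[[0,0.009,0],4.6],[[0,0.009,0],4.6],[[0,0,0],0],[[0,0,0],0]]'
python3 - <<'E'
from h import *
from bench import capture
c=capture("top");W=cloud(c)*1000;np.savez("pics/top4.npz",**c);x,y=215,160
cv2.imwrite("pics/top4c.png",cv2.resize(c["image"][y:y+50,x:x+70],None,fx=8,fy=8,interpolation=2)[...,::-1])
print(go([597.6,291.2,33],86.2))
E
```

```text
t: 8.18
tcp_pos: [0.614, 0.2015, 0.0359]
eef_rot: [0.0, 0.782, 0.623, 0.0]
wrist_force: [1.5, 0.4, -3.1]
gripper_width: 0.0172
t: 8.8
tcp_pos: [0.6389, 0.1931, 0.0356]
eef_rot: [-0.0, 0.851, 0.524, -0.0]
wrist_force: [-0.3, -0.1, -2.4]
gripper_width: 0.0173
('shift', array([ 69. , -81.1,   2.7]), 'turn', np.float64(-22.95), 'tcp', array([638.9, 193.1,  35.6]), 'yaw', np.float64(63.25), 'F', array([-0.2,  0.4, -2.6]), 'w', 17.3)
```

View pics/top4c.png

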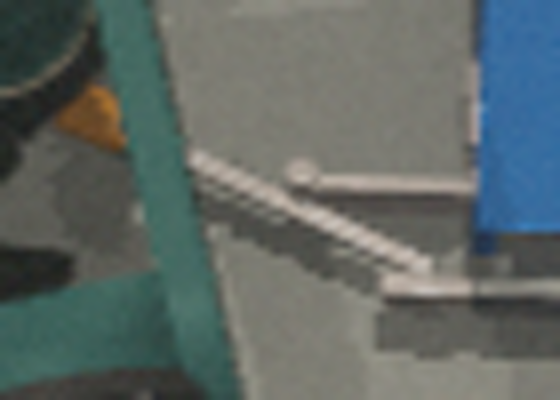

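The tab has come out about 18 mm: it was at row 240 of the crop and is now at row 287. The blade tip is still at the tab, so I'll lever a little further for margin.

```bash
python3 -m handwheel '[[[0,0.009,0],4.6],[[0,0.009,0],4.6],[[0,0,0],0],[[0,0,0],0],[[0,0,0],0]]'
python3 - <<'E'
from h import *
from bench import capture
O=np.array([566.8,-52.6]);ex=np.array([.9978,-.0663]);ey=np.array([.0663,.9978])
c=capture("top");np.savez("pics/top5.npz",**c);g=c["image"].astype(int).sum(2)/3
for u in(275,290,305): print(u,np.round(g[184:204,u]).astype(int))
for v in(194,195,196,197,198):p=plane(c,[(275,v)],.066)[0,:2]*1000-O;print(v,p@ex,p@ey)
print(go([597.6,291.2,33],86.2))
E
```

```text
t: 9.48
tcp_pos: [0.6547, 0.1846, 0.0357]
eef_rot: [-0.0, 0.891, 0.455, -0.0]
wrist_force: [0.2, -0.1, -3.3]
gripper_width: 0.0172
275 [ 99  95  97  99  88  58  51  57  92  89  92  96  96 130 121  74  57  69
  94  90]
290 [109 107 107 108 106  66  74  73  86  85  80  78  83 109 136 140  51  63
  76  83]
305 [104 107 103 106 110 110  76  73  78  84  84  86  90 135 139 133 104 105
  88  84]
194 -16.267291392548525 70.46204595691844
195 -19.38341717672896 70.35769588058199
196 -22.497691427049972 70.25340780678104
197 -25.610115793232715 70.14918168027118
198 -28.720691923039425 70.04501744587361
('shift', array([  52.8, -108.9,    2.8]), 'turn', np.float64(-32.14), 'tcp', array([654.8, 184.5,  35.8]), 'yaw', np.float64(54.06), 'F', array([ 0.5,  0.7, -2.9]), 'w', 17.1)
```

```bash
python3 -m handwheel '[[[0,0,-0.02],0],[[0,0,-0.03],0],[[0,0,-0.03],0],[[0,0,0],0]]'
python3 - <<'E'
from h import *
print(go([480,293,95],99.3))
E
```

```text
t: 10.02
tcp_pos: [0.6578, 0.185, 0.1218]
eef_rot: [0.001, 0.891, 0.454, 0.005]
wrist_force: [-0.3, -0.5, -2.2]
gripper_width: 0.0172
('shift', array([ -17.2, -207.5,   25.2]), 'turn', np.float64(-45.27), 'tcp', array([657.8, 185. , 121.8]), 'yaw', np.float64(54.03), 'F', array([-0.3, -0.5, -2.2]), 'w', 17.2)
```

```bash
python3 -m handwheel '[[[-0.004,-0.05,0],0],[[-0.004,-0.05,0],0],[[-0.004,-0.05,0],0],[[-0.004,-0.05,0],0],[[-0.001,-0.007,0],0],[[0,0,0],-10],[[0,0,0],-10],[[0,0,0],-10]]'
python3 -m handwheel '[[[0,0,0],-10],[[0,0,0.01],-5.3],[[0,0,0.03],0],[[0,0,0.03],0],[[0,0,0],0],[[0,0,0],0]]'
python3 - <<'E'
from h import *
print(go([480,293,10],99.3))
E
```

```text
t: 11.02
tcp_pos: [0.4779, 0.2916, 0.115]
eef_rot: [0.0, 0.741, 0.671, -0.001]
wrist_force: [0.5, 0.4, -3.2]
gripper_width: 0.0173
t: 11.78
tcp_pos: [0.4785, 0.2922, 0.0466]
eef_rot: [0.0, 0.648, 0.762, 0.0]
wrist_force: [0.4, 0.1, -1.9]
gripper_width: 0.0172
('shift', array([ 0.6,  1.5, 36.6]), 'turn', np.float64(-0.01), 'tcp', array([478.5, 292.2,  46.6]), 'yaw', np.float64(99.29), 'F', array([ 0.4,  0.1, -1.9]), 'w', 17.2)
```

Lower the bar until it lands, watching the vertical force.

```bash
python3 -m handwheel '[[[0,0,0.02],0],[[0,0,0.012],0],[[0,0,0.004],0],[[0,0,0],0],[[0,0,0],0]]'
```

```text
t: 12.4
tcp_pos: [0.4782, 0.2925, 0.0104]
eef_rot: [0.0, 0.647, 0.762, 0.001]
wrist_force: [-0.5, 0.1, -3.1]
gripper_width: 0.0171
```

```bash
python3 -m handwheel '[[[0,0,0.002],0],[[0,0,0],0]]'
python3 -m handwheel '[[[0,0,0],0],[[0,0,0],0],[[0,0,0],0],[[0,0,0],0],[[0,0,-0.01],0],[[0,0,-0.04],0],[[0,0,-0.05],0],[[0,0,-0.04],0]]' -1
python3 - <<'E'
from h import *
from bench import capture
O=np.array([566.8,-52.6]);ex=np.array([.9978,-.0663]);ey=np.array([.0663,.9978])
# tab centre with drawer out 23
t=O-27*ex+93*ey;print("tab",t)
print(go([t[0],t[1],150],86.2), go([t[0],t[1],150],-3.8))
c=capture("top");np.savez("pics/top6.npz",**c);cv2.imwrite("pics/top6.png",cv2.resize(c["image"][120:280,140:350],None,fx=3.6,fy=3.6)[...,::-1])
E
```

```text
t: 12.65
tcp_pos: [0.4783, 0.2925, 0.0101]
eef_rot: [0.0, 0.647, 0.762, 0.001]
wrist_force: [-2.3, -1.5, 6.6]
gripper_width: 0.017
t: 13.65
tcp_pos: [0.4782, 0.2925, 0.1509]
eef_rot: [0.001, 0.647, 0.762, 0.001]
wrist_force: [-0.3, 0.4, 0.2]
gripper_width: 0.0854
tab [546.0253  41.9855]
('shift', array([-258.2,   26.4,    0.8]), 'turn', np.float64(13.11), 'tcp', array([478.2, 292.5, 150.9]), 'yaw', np.float64(99.31), 'F', array([-0.3,  0.4,  0.2]), 'w', 85.4) ('shift', array([-258.2,   26.4,    0.8]), 'turn', np.float64(-76.89), 'tcp', array([478.2, 292.5, 150.9]), 'yaw', np.float64(99.31), 'F', array([-0.3,  0.4,  0.2]), 'w', 85.4)
```

View pics/top6.png

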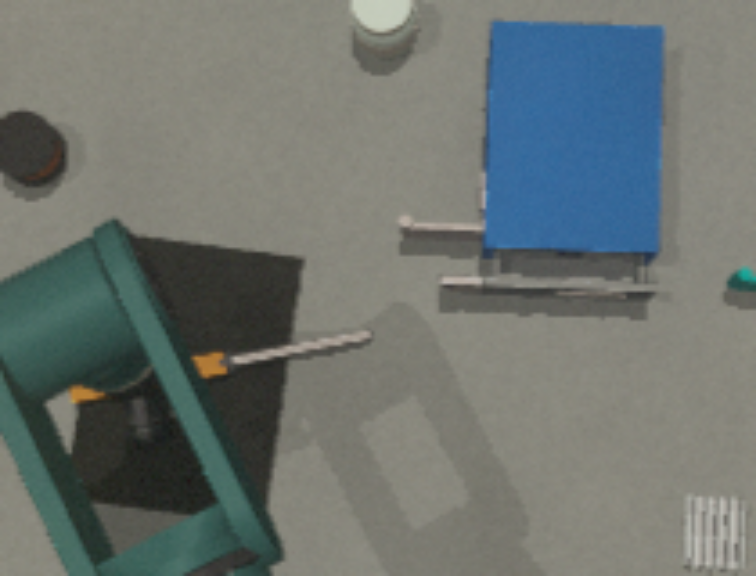

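The bar lies on the mat and is released. The drawer front is out at row 285 of the crop. I'll part-close the jaws before going down at the tab, so the rear finger clears the bracket.

```bash
python3 -m handwheel '[[[-0.051,0.0055,0],0],[[-0.051,0.0055,0],0],[[-0.051,0.0055,0],0],[[-0.051,0.0055,0],0],[[-0.051,0.005,0],0],[[0,0,0],6.6],[[0,0,0],6.5],[[0,0,0],0]]' 0.3
python3 - <<'E'
from h import *
O=np.array([566.8,-52.6]);ex=np.array([.9978,-.0663]);ey=np.array([.0663,.9978])
t=O-27*ex+95*ey
print(go([t[0],t[1],34],86.2))
E
```

```text
t: 14.7
tcp_pos: [0.5457, 0.0447, 0.1482]
eef_rot: [0.0, 0.73, 0.684, 0.0]
wrist_force: [0.0, 0.2, 0.2]
gripper_width: 0.03
('shift', array([ -0.7,   0.5, 114.2]), 'turn', np.float64(0.06), 'tcp', array([545.7,  44.7, 148.2]), 'yaw', np.float64(86.26), 'F', array([0. , 0.2, 0.2]), 'w', 30.0)
```

```bash
python3 -m handwheel '[[[0,0,0.05],0],[[0,0,0.03],0],[[0,0,0.02],0],[[0,0,0.014],0],[[0,0,0],0]]'
python3 -m handwheel '[[[0,0,0],0],[[0,0,0],0],[[0,0,0],0],[[0,0,0],0]]' 1 60
python3 -m handwheel '[[[0,-0.01,0],0],[[0,-0.015,0],0],[[0,-0.015,0],0],[[0,-0.015,0],0],[[0,-0.015,0],0],[[0,-0.015,0],0],[[0,-0.012,0],0],[[0,0,0],0]]'
```

```text
t: 15.32
tcp_pos: [0.5448, 0.0451, 0.0329]
eef_rot: [-0.001, 0.73, 0.684, -0.001]
wrist_force: [-0.2, -0.8, 0.6]
gripper_width: 0.0298
t: 15.82
tcp_pos: [0.5459, 0.045, 0.0351]
eef_rot: [0.0, 0.73, 0.683, 0.0]
wrist_force: [-4.3, 0.1, 6.0]
gripper_width: 0.0073
t: 16.82
tcp_pos: [0.4475, 0.0518, 0.0351]
eef_rot: [-0.0, 0.73, 0.683, 0.0]
wrist_force: [-2.4, 1.6, 9.5]
gripper_width: 0.0072
```

```bash
python3 -m handwheel '[[[0,-0.005,0],0],[[0,0,0],0]]'
python3 -m handwheel '[[[0,0,0],0],[[0,0,0],0],[[0,0,0],0],[[0,0,-0.03],0],[[0,0,-0.05],0],[[0,0,-0.06],0],[[0,0,-0.06],0]]' 0
python3 -m handwheel '[[[0,-0.06,-0.02],0],[[0,-0.06,0],0],[[0,-0.03,0],0],[[0,0,0],0]]' -1
python3 - <<'E'
from h import *
from bench import capture
c=capture("top");np.savez("pics/top7.npz",**c)
cv2.imwrite("pics/t7.png",cv2.resize(c["image"][120:280,240:450],None,fx=3.6,fy=3.6)[...,::-1])
E
```

```text
t: 17.08
tcp_pos: [0.4434, 0.0521, 0.0351]
eef_rot: [0.0, 0.73, 0.683, 0.001]
wrist_force: [0.4, 1.7, 8.6]
gripper_width: 0.007
t: 17.95
tcp_pos: [0.4431, 0.0516, 0.2349]
eef_rot: [-0.0, 0.73, 0.683, -0.001]
wrist_force: [1.4, 0.2, -0.3]
gripper_width: 0.0423
t: 18.45
tcp_pos: [0.2937, 0.0617, 0.2537]
eef_rot: [0.001, 0.73, 0.684, 0.001]
wrist_force: [0.3, 0.4, 0.5]
gripper_width: 0.0855
```

View pics/t7.png

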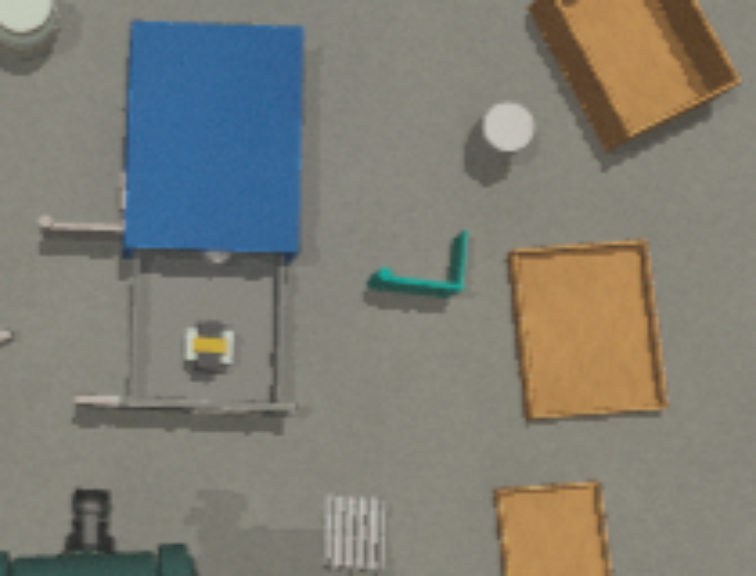

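The drawer is open to about its stop. The transformer shows at crop (210,346), with the yellow label on top and the white coil to left and right. I'll measure its pose.

Run:
```python
from h import *
O=np.array([566.8,-52.6]);ex=np.array([.9978,-.0663]);ey=np.array([.0663,.9978])
c=load("top7");W=cloud(c);hsv=cv2.cvtColor(c["image"],cv2.COLOR_RGB2HSV);m=np.zeros((384,512),bool);s=np.s_[204:228,286:312]
m[s]=(W[s][...,2]>.03); r,n=rect(c,m,.046);print("all",r,n)
g=c["image"].astype(int).sum(2)/3
w=np.zeros_like(m);w[s]=(g[s]>165)|((hsv[s][...,1]>120)&(hsv[s][...,2]>120));r,n=rect(c,w,.045);print("coil",r,n)
k=np.zeros_like(m);k[s]=(W[s][...,2]>.042);r,n=rect(c,k,.049);print("core",r,n)
d=np.array([c["cx"]*0+298.3,216.1]);print(plane(c,[d],.048))
for v in(229,230,231,232):p=plane(c,[(275,v)],.066)[0,:2]*1000-O;print(v,p@ex, np.round(g[v,[270,275,290,300]]))
p=plane(c,[d],.048)[0]*1000;print(go([p[0],p[1],150],-3.8))
```

```text
all [488.4 -49.5  40.3  40.8  87.6] 156
coil [488.3 -50.4  38.2  25.4  83.1] 71
core [488.1 -50.8  37.2  40.6  87.8] 132
[[ 0.48622698 -0.05172488  0.048     ]]
229 -124.24072696570019 [137. 101. 129. 130.]
230 -127.2930179760144 [180. 125. 110. 131.]
231 -130.34351404570094 [169. 129. 142. 130.]
232 -133.39221675760274 [130. 119. 126. 128.]
('shift', array([-100.4,  198.5,  103.9]), 'turn', np.float64(-89.98), 'tcp', array([294.6,  61.6, 253.5]), 'yaw', np.float64(86.22), 'F', array([-0.5,  0.1,  0.3]), 'w', 85.8)
```

```bash
python3 -m handwheel '[[[-0.0247,0.05,0],0],[[-0.0247,0.05,0],0],[[-0.0247,0.05,0],0],[[-0.0247,0.05,0],0],[[0,0,0.02],10],[[0,0,0.02],10],[[0,0,0.02],10],[[0,0,0.02],10]]' -0.45
python3 -m handwheel '[[[0,0,0.02],10],[[0,0,0.02],10],[[0,0,0],10],[[0,0,0],10],[[0,0,0],10],[[0,0,0],0],[[0,0,0],0]]'
python3 - <<'E'
from h import *
from bench import capture
c=capture("wrist");np.savez("pics/w8.npz",**c);cv2.imwrite("pics/w8.png",c["image"][...,::-1])
print(go([488.3,-50.4,20],-4.5), proj(c,[[.4883,-.0504,.046]]))
E
```

```text
t: 19.5
tcp_pos: [0.4886, -0.0508, 0.1713]
eef_rot: [-0.001, 0.921, 0.39, -0.001]
wrist_force: [0.4, -0.0, -0.2]
gripper_width: 0.0619
t: 20.38
tcp_pos: [0.4881, -0.0505, 0.1327]
eef_rot: [-0.0, 0.999, -0.032, -0.001]
wrist_force: [0.2, -0.3, 0.8]
gripper_width: 0.0618
('shift', array([  0.3,  -0. , 113. ]), 'turn', np.float64(0.81), 'tcp', array([488.1, -50.4, 133. ]), 'yaw', np.float64(-3.69), 'F', array([-0.7,  0.2,  0.1]), 'w', 61.8) [[262.10535558 195.63462925]]
```

View pics/w8.png

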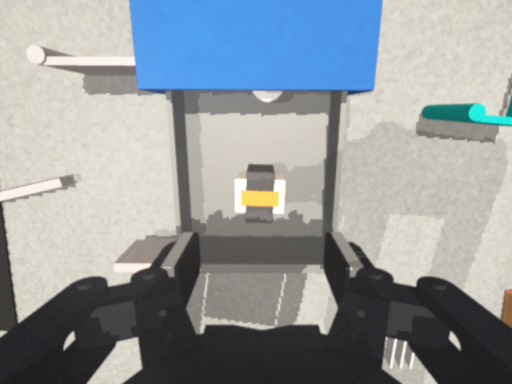

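The transformer sits at (260,195) and the projected target falls at (262,196), so the jaws are aligned. Descend, grip and lift.

```bash
python3 -m handwheel '[[[0,0,0.05],0],[[0,0,0.035],0],[[0,0,0.02],0],[[0,0,0.007],0],[[0,0,0],0]]'
python3 -m handwheel '[[[0,0,0],0],[[0,0,0],0],[[0,0,0],0],[[0,0,0],0],[[0,0,0],0]]' 1 50
python3 -m handwheel '[[[0,0,-0.01],0],[[0,0,-0.03],0],[[0,0,-0.03],0],[[0,0,-0.04],0],[[0,0,-0.03],0],[[0,0,0],0],[[0,0,0],0]]'
python3 - <<'E'
from h import *
print(go([495.3,-382.2,160],2.7))
E
```

```text
t: 21.05
tcp_pos: [0.488, -0.0503, 0.0216]
eef_rot: [0.0, 0.999, -0.033, -0.0]
wrist_force: [0.6, -1.5, 0.8]
gripper_width: 0.0617
t: 21.68
tcp_pos: [0.4892, -0.0504, 0.0232]
eef_rot: [0.0, 0.999, -0.033, 0.002]
wrist_force: [0.4, -0.7, 5.5]
gripper_width: 0.0387
t: 22.55
tcp_pos: [0.4868, -0.0501, 0.1598]
eef_rot: [-0.0, 0.999, -0.033, -0.002]
wrist_force: [-0.2, 0.2, -2.4]
gripper_width: 0.0392
('shift', array([ 30.5, 330.8,  -0.4]), 'turn', np.float64(-6.49), 'tcp', array([486.8, -50.1, 159.8]), 'yaw', np.float64(-3.79), 'F', array([-0.2,  0.2, -2.4]), 'w', 39.2)
```

```bash
python3 -m handwheel '[[[0.005,0.055,0],0],[[0.005,0.055,0],0],[[0.005,0.055,0],0],[[0.005,0.055,0],0],[[0.005,0.055,0],0],[[0.005,0.056,0],0],[[0,0,0],-6.5],[[0,0,0],0]]'
python3 -m handwheel '[[[0,0,0.05],0],[[0,0,0.05],0],[[0,0,0.025],0],[[0,0,0.01],0],[[0,0,0.005],0],[[0,0,0],0],[[0,0,0],0]]'
python3 - <<'E'
from h import *
print(go([495.3,-382.2,15],2.7))
E
```

```text
t: 23.55
tcp_pos: [0.4947, -0.3823, 0.1581]
eef_rot: [-0.002, 1.0, 0.022, -0.002]
wrist_force: [0.9, 0.6, -1.4]
gripper_width: 0.039
t: 24.42
tcp_pos: [0.4967, -0.3832, 0.0233]
eef_rot: [0.001, 1.0, 0.024, 0.001]
wrist_force: [0.6, 0.3, -1.6]
gripper_width: 0.039
('shift', array([-1.4, -1.1,  8.3]), 'turn', np.float64(0.0), 'tcp', array([ 496.7, -383.2,   23.3]), 'yaw', np.float64(2.7), 'F', array([ 0.6,  0.3, -1.6]), 'w', 39.0)
```

```bash
python3 -m handwheel '[[[0,0,0.004],0],[[0,0,0.003],0],[[0,0,0],0],[[0,0,0],0]]'
python3 - <<'E'
from h import *
print(go([495.3,-382.2,15],2.7))
E
```

```text
t: 24.92
tcp_pos: [0.4958, -0.3824, 0.0144]
eef_rot: [-0.0, 1.0, 0.024, -0.0]
wrist_force: [0.0, -0.2, -2.6]
gripper_width: 0.0392
('shift', array([-0.5, -0.3, -0.6]), 'turn', np.float64(0.01), 'tcp', array([ 495.8, -382.4,   14.4]), 'yaw', np.float64(2.71), 'F', array([ 0. , -0.2, -2.6]), 'w', 39.2)
```

```bash
python3 -m handwheel '[[[0,0,0.0015],0],[[0,0,0],0],[[0,0,0],0]]'
python3 -m handwheel '[[[0,0,0.0015],0],[[0,0,0],0],[[0,0,0],0]]'
```

```text
t: 25.3
tcp_pos: [0.4958, -0.3825, 0.0143]
eef_rot: [0.0, 1.0, 0.024, -0.0]
wrist_force: [-3.1, 2.1, 5.7]
gripper_width: 0.039
t: 25.68
tcp_pos: [0.4959, -0.3825, 0.0143]
eef_rot: [0.0, 1.0, 0.024, 0.0]
wrist_force: [-5.5, 4.3, 10.5]
gripper_width: 0.0387
```

It has landed. Back off slightly, release and rise.

```bash
python3 -m handwheel '[[[0,0,-0.0015],0],[[0,0,0],0],[[0,0,0],0],[[0,0,0],0],[[0,0,0],0]]' -0.45
python3 -m handwheel '[[[0,0,-0.02],0],[[0,0,-0.05],0],[[0,0,-0.05],0],[[-0.04,0,-0.05],0],[[-0.05,0,0],0],[[-0.05,0,0],0],[[0,0,0],0],[[0,0,0],0]]'
python3 - <<'E'
from h import *
from bench import capture
c=capture("top");np.savez("pics/top9.npz",**c);W=cloud(c)*1000;s=np.s_[190:235,385:422]
cv2.imwrite("pics/t9.png",cv2.resize(c["image"][120:290,150:450],None,fx=2.6,fy=2.6)[...,::-1])
m=np.zeros((384,512),bool);m[s]=W[s][...,2]>32;print("trafo",rect(c,m,.039),np.percentile(W[m][:,2],95))
E
```

```text
t: 26.3
tcp_pos: [0.4959, -0.3825, 0.0128]
eef_rot: [-0.0, 1.0, 0.024, -0.0]
wrist_force: [-0.5, -0.4, 0.3]
gripper_width: 0.0617
t: 27.3
tcp_pos: [0.3576, -0.3894, 0.1833]
eef_rot: [0.001, 1.0, 0.023, 0.001]
wrist_force: [0.0, -0.3, 0.2]
gripper_width: 0.062
trafo (array([ 495. , -383.3,   40.3,   40.7,   88.4]), 145) 45.40558804756399
```

View pics/t9.png

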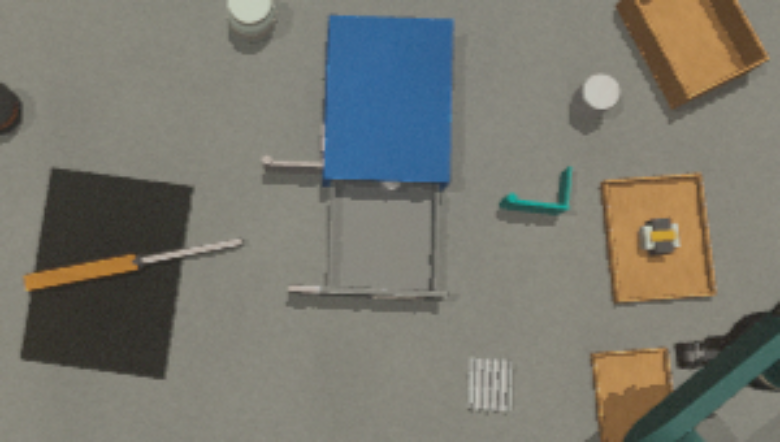

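The transformer stands in the large tray at (660,236). The drawer is open with its front at row 292, the bar lies flat on the mat, and the arm is clear of everything. Handing in.

```bash
python3 -c "
from bench import *
job_done()"
```

```text
the job is handed in; nothing more can be done
```

I finished the whole task and handed it in at about 27 s of the 66 s allowed. The hand-in gives no verdict, so the figures below are from my own camera and arm readings.

- **Levering:** I took the bar from the mat, put its blade behind the tab and turned it about 0.56 rad against the bracket's upright. The drawer came out about 23 mm with the blade still at the tab. I could not read the contact forces on the bracket and the tab directly, so step 1's 3 N on each is inferred from the drawer coming loose.
- **Bar:** It is back on the mat, flat and released, with its grip point near the mat's centre.
- **Drawer:** I pulled it by the tab to about 126 mm out. It was still open in the last picture.
- **Transformer:** It stands in the larger tray within about 2 mm of the centre. Its top measures about 45 mm high, against about 41 mm expected. I put the difference down to depth noise, since its outline and the landing height agree with it standing upright.
- **Surroundings:** The bystanders visible in the last view looked unmoved, but I did not measure them. The multimeter and screwdriver lay outside that view. The gripper was empty and clear of everything.

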